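Turn the ink carousel to the spout bottle

TASK

Turn the ink carousel on the tattoo artist's table, gently and only by pushing the finger pegs on its rim, until the bottle with the long pointed spout stands at the front, lined up with the tongue of the stand, and leave it at rest there. Do not pinch a peg and do not touch or lift any bottle or jar in the carousel; leave the wash bottle, the power box and the cup where they are.

Things in the scene. Friction and masses are not known exactly. Their poses are not given: they have to be found in the camera images.
- stand: Fixed low foot of the carousel: dark steel disc 200 mm across, 12 mm high, under the turntable. At the front a bright flat metal tongue, 44 mm wide, 8 mm high (black V mark on it to 12 mm), reaches 185 mm from the centre, 45 mm past the turntable's edge. Origin: centre of the underside, on the turntable's axis. The tongue (front) points along its own -x. Place and yaw vary.
- turntable (a joint): Angle turned by the turntable since the start (rad, 0 at the start, positive = counter-clockwise from above). It turns either way, over a full turn, about the vertical axis through the stand's origin; its friction (0.12 N m, about 1 N at a peg) stops it as soon as it is no longer pushed.
- hub_top (a point): Centre of the hub's top (hub 24 mm across), 54 mm above the work surface. The turntable is a grey disc 280 mm across, underside 14 mm, deck 24 mm above the work surface. Five square black wells (35 mm inside, 41 mm outside, walls 15 mm high) lie 65 mm from the axis, 72 degrees apart; on the rim, midway between wells, stand five fixed steel finger pegs.
- spout_bottle: Stands loose in a square well of the turntable, on its deck (24 mm above the work surface); the bottle with the long pointed spout: white, 32 mm diameter, 90 mm tall, light grey cone tapering to a 5 mm tip over the upper 30 mm. The only one with a pointed top. Origin: centre of its underside, z along its height; its yaw has no meaning.
- tall_bottle: Stands loose in a square well of the turntable, on its deck (24 mm above the work surface); white bottle with a flat light grey cap 28 mm wide, 32 mm diameter, 78 mm tall. Origin: centre of its underside.
- short_bottle: Stands loose in a square well of the turntable, on its deck (24 mm above the work surface); white bottle with a flat light grey cap 28 mm wide, 32 mm diameter, 58 mm tall. Origin: centre of its underside.
- jar_a: Stands loose in a square well of the turntable, on its deck (24 mm above the work surface); squat white jar with a flat light grey lid, 33 mm diameter, 38 mm tall. Origin: centre of its underside.
- jar_b: Stands loose in a square well of the turntable, on its deck (24 mm above the work surface); a second jar like jar_a. Origin: centre of its underside.
- wash_bottle: Bystander: white wash bottle standing beside the carousel, 64 mm diameter, 140 mm tall, plus a thin bent nozzle up to 178 mm that reaches 48 mm out along its x. Origin: centre of its underside.
- power_box: Bystander: dark metal power supply box, 90 x 120 x 55 mm (x, y, z), with a knob on top, 67 mm high in all. Origin: centre of its underside.
- steel_cup: Bystander: open steel cup behind the carousel, 70 mm across, 60 mm tall. Origin: centre of its underside.
- peg0 (a point): Centre of the top of finger peg 0: upright steel peg 12 mm diameter on the turntable's rim, its axis 130 mm from the turntable's axis, rising 50 mm from the deck to 74 mm above the work surface. The five pegs are alike, 72 degrees apart, numbered counter-clockwise from above.
- peg1 (a point): Centre of the top of finger peg 1: upright steel peg 12 mm diameter on the turntable's rim, its axis 130 mm from the turntable's axis, rising 50 mm from the deck to 74 mm above the work surface.
- peg2 (a point): Centre of the top of finger peg 2: upright steel peg 12 mm diameter on the turntable's rim, its axis 130 mm from the turntable's axis, rising 50 mm from the deck to 74 mm above the work surface.
- peg3 (a point): Centre of the top of finger peg 3: upright steel peg 12 mm diameter on the turntable's rim, its axis 130 mm from the turntable's axis, rising 50 mm from the deck to 74 mm above the work surface.
- peg4 (a point): Centre of the top of finger peg 4: upright steel peg 12 mm diameter on the turntable's rim, its axis 130 mm from the turntable's axis, rising 50 mm from the deck to 74 mm above the work surface.

How it is judged:
By the outcome, as a careful person would: the job done as asked, in the order asked, and still so for the second after the job is handed in, with the robot touching nothing.
It also fails if it takes over 48 s, if anything falls off the work surface, if the arm or the gripper's body presses on something with over 40 N, if the wrist force passes 120 N, or if a joint passes its speed limit or range.

ROBOT

A 6-joint arm with a two-finger parallel gripper is mounted at the origin on the work surface. World frame = base frame: x ahead of the robot, y to its left, z up, the work surface at z = 0. Lengths are in m, angles in rad, forces in N, time in s.
With the tool pointing down it reaches from about 0.3 to 0.875 m from the base axis. Payload 6.4 kg.
Tool frame: the origin (TCP) lies at the very end of the fingers, on their centre line; the grasp point (between the pads) lies 19 mm behind it (ctrl.hold_point_z is the distance from the TCP to the grasp point, in m); y points along the fingers, x is the direction in which the jaws open and shut, and the axes are right-handed (so a half turn about y gives the same grasp; the last joint's range is limited). The gripper opens to 85 mm and grips with 20 to 120 N. Pads are 22 mm wide; open, the fingers measure 114 mm over their backs; the gripper's body (76 mm by 85 mm) begins 54 mm behind the grasp point. The pads swing forward as they close: fully open they stand 13 mm farther back than shut.
Start: joints at [0.941, 0.181, 1.607, -0, 1.354, -0.206], TCP at [0.236, 0.524, 0.231] pointing down, gripper open.
Joint ranges: [-2.99, 2.99], [-0.89, 2.07], [0.3, 2.58], [-1.14, 4.28], [0, 2.63], [-3.12, 3.12]. Speed limits (rad/s): [2.57, 2.57, 3.01, 3.14, 3.14, 3.14].

INTERFACE

Orientations are given as a unit quaternion [w, x, y, z].
In Python, from bench import ctrl, imaging gives the robot as it stands.
- The arm moves only by the shell command python3 -m jog 'ROWS'. ROWS is JSON, a list of rows, each a list of 3 entries, a list of its own where there are three numbers: the shift along the tool's x, y, z in cm, then the turn, a rotation vector about the tool's x, y, z in rad, then the finger opening in cm, from 0 to 8.54. A call has 1 to 12 rows; each row shifts and turns the pose as measured when the row begins, along the tool's axes as they then stand; what a row does not reach is not made up. A row lasts 1/12 s, in which the tool goes at most 41.7 mm and 7.16 degrees, less where a joint would pass 70% of its speed; a pose out of reach is approached as far as the arm can. A call is refused whole if a number of a shift passes 4.17 or a number of a turn 0.125, either way. A call with a gripper value outside its range is refused whole. The fingers move at their own pace and stop on an object; the grip force is fixed at half the most. Time passes only in rows, so rows that do not move let the fingers close. It gives the time, the measured TCP pose, the force and the opening at its end, in the units of the state.
- ctrl.get_obs(): the state, without advancing time (a new reading comes with each control period).
- imaging.camera(name): name is "scene" or "side" or "wrist"; returns a dict with "frame" (384x512x3 uint8, red, green, blue), "depth" (384x512 float32, m along the optical axis (not along the pixel's ray), 0 where there is no reading), "K" (3x3 intrinsics, pixels), "R" (3x3) and "t" (3): a world point X has camera coordinates R X + t. Camera axes: x right, y down, z forward; pixel columns grow to the right and rows downward; lengths in m; the calibration is good to about 2 mm. A picture is of the moment at which its call begins.
- ctrl.hand_in(): hands the job in, once; it reports no verdict.
The state is a dict: "time_s": time; "q": joint angles; "dq": joint speeds; "joint_efforts": joint torques, N m; "eef_pos": TCP position; "eef_rot": TCP orientation; "wrist_force": force on the tool from outside, world axes, zero at the start; "torque": the same for the moment, N m; "opening": opening from 0.0 (shut) to 1.0 (fully open).
Only numpy, scipy, OpenCV 4.12 (cv2) and the standard library are available. Lean on these libraries where they do the work, as an engineer would, in place of code of your own. Each camera call takes 0.05 s, during which the arm holds its last target. There are 200 camera calls.

## Working session

There is one attempt and no reset: what is moved stays moved. The work goes in short steps, Python scripts to look and compute and a shell command to move; the robot and the scene stay as the last step left them, time stands still between calls to the robot, and variables do not carry over. Pictures are saved under pics/ and viewed, about 8 in all and at most 12, crops included, and the job is handed in when it is done.

```bash
mkdir -p pics; ls
cat > h.py <<'E'
import numpy as np, cv2
from bench import ctrl, imaging
def snap(n,f):
    c=imaging.camera(n); cv2.imwrite(f'pics/{f}.png',c['frame'][:,:,::-1]); np.savez(f'pics/{f}.npz',**c); return c
def cloud(c):
    K=c['K'];d=c['depth'];v,u=np.mgrid[:d.shape[0],:d.shape[1]]
    P=np.stack([(u-K[0,2])/K[0,0]*d,(v-K[1,2])/K[1,1]*d,d],-1)
    X=(P-c['t'])@c['R']; X[d==0]=np.nan; return X
E
python3 - <<'E'
from h import *
for n in('scene','side','wrist'):
    c=snap(n,n+'0'); print(n,(-c['R'].T@c['t']).round(3),c['R'][2].round(2),c['K'][0,0])
o=ctrl.get_obs();print(o)
a=np.hstack([cv2.imread('pics/scene0.png'),cv2.imread('pics/side0.png')])
E
```

```text
pics
scene [1.424 0.191 1.038] [-0.65 -0.11 -0.75] 495.7776347078582
side [ 0.339 -0.699  0.958] [ 0.23  0.62 -0.75] 472.603051127417
wrist [0.176 0.552 0.373] [ 0.24 -0.11 -0.97] 292.91279474949766
{'time_s': 0.15, 'q': array([ 9.40735058e-01,  1.81408855e-01,  1.60779104e+00,  8.14211336e-06,
        1.35385317e+00, -2.06308933e-01]), 'dq': array([ 0.00035824, -0.001925  , -0.00466958, -0.00164564, -0.00127052,
       -0.00029125]), 'joint_efforts': array([ 1.22892168e-03, -4.45267367e+01, -3.51691175e+01, -2.70207811e-04,
        5.93225181e-03,  6.69045380e-05]), 'eef_pos': array([0.23614688, 0.52377833, 0.23056335]), 'eef_rot': array([-0.59378371,  0.59414921,  0.38318826, -0.3841541 ]), 'wrist_force': array([-0.55816967,  0.50810989,  0.52066018]), 'torque': array([-0.04715114, -0.02112006,  0.02926493]), 'opening': 0.9968387242628467}
```

View pics/scene0.png

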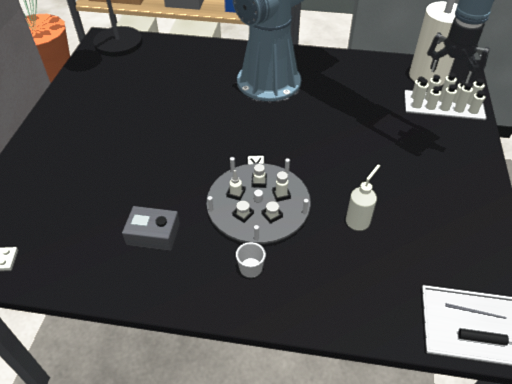

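View pics/side0.png

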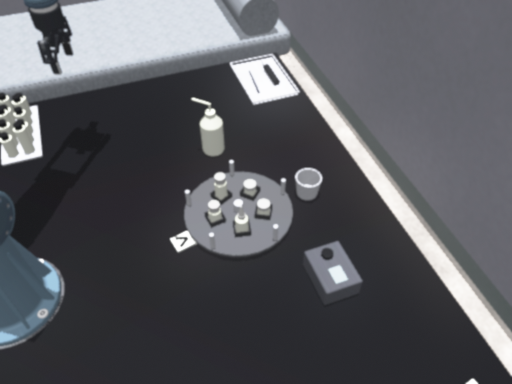

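Run:
```python
from h import *
from scipy.spatial.transform import Rotation as R
from scipy.optimize import least_squares
print(R.from_quat([0.59414921,0.38318826,-0.3841541,-0.59378371]).as_matrix().round(2))
for n in('scene0','side0'):
    c=np.load(f'pics/{n}.npz');X=cloud(c);Z=X[...,2];F=c['frame'].astype(int)
    # deck: grey z~0.024
    reg=(X[...,0]>.3)&(X[...,0]<.9)&(abs(X[...,1])<.35)
    m=reg&(abs(Z-.024)<.004)&(F.sum(-1)>150)
    m=cv2.morphologyEx(m.astype(np.uint8),cv2.MORPH_OPEN,np.ones((3,3)))
    k,l,s,ce=cv2.connectedComponentsWithStats(m);i=1+np.argmax(s[1:,4]);p=X[l==i][:,:2]
    h=cv2.convexHull(p.astype(np.float32))[:,0]; ctr,r=cv2.minEnclosingCircle(p.astype(np.float32))
    f=least_squares(lambda a:np.hypot(h[:,0]-a[0],h[:,1]-a[1])-a[2],[*ctr,.14],loss='soft_l1',f_scale=.003).x
    print(n,'deck',f.round(4)); C=f[:2]
    d=np.hypot(X[...,0]-C[0],X[...,1]-C[1]);ang=np.degrees(np.arctan2(X[...,1]-C[1],X[...,0]-C[0]))
    def blobs(m,t):
        k,l,s,ce=cv2.connectedComponentsWithStats(m.astype(np.uint8))
        for i in range(1,k):
            if s[i,4]>3:
                q=X[l==i];g=q.mean(0);print(t,s[i,4],g.round(3),'top',np.nanmax(q[:,2]).round(3),'r',np.hypot(*(g[:2]-C)).round(3),'ang',np.degrees(np.arctan2(*(g[:2]-C)[::-1])).round(1),'px',ce[i].round())
    blobs((Z>.035)&(d>.11)&(d<.15),'peg')
    blobs((Z>.045)&(d<.1),'bot')
    blobs((F.min(-1)>150)&(abs(Z-.008)<.006)&(d>.13)&(d<.2),'tongue')
```

```text
[[ 0.41 -0.   -0.91]
 [ 0.91 -0.    0.41]
 [-0.   -1.    0.  ]]
scene0 deck [0.5666 0.0526 0.1391]
peg 51 [ 0.473 -0.036  0.056] top 0.074 r 0.129 ang -136.5 px [232. 163.]
peg 45 [0.455 0.115 0.059] top 0.077 r 0.128 ang 150.6 px [286. 164.]
peg 57 [ 0.623 -0.065  0.057] top 0.076 r 0.13 ang -64.3 px [210. 202.]
peg 55 [0.593 0.18  0.058] top 0.076 r 0.13 ang 78.3 px [305. 205.]
peg 61 [0.697 0.069 0.058] top 0.077 r 0.132 ang 7.0 px [256. 231.]
bot 170 [0.507 0.045 0.068] top 0.086 r 0.06 ang -172.7 px [259. 172.]
bot 182 [ 0.56  -0.01   0.073] top 0.114 r 0.063 ang -95.6 px [235. 183.]
bot 230 [0.546 0.112 0.08 ] top 0.107 r 0.063 ang 109.5 px [281. 182.]
bot 59 [0.569 0.053 0.052] top 0.056 r 0.002 ang -1.2 px [258. 193.]
bot 139 [0.626 0.021 0.059] top 0.066 r 0.067 ang -27.7 px [242. 207.]
bot 141 [0.616 0.097 0.058] top 0.066 r 0.066 ang 41.4 px [272. 208.]
tongue 83 [0.398 0.016 0.007] top 0.013 r 0.173 ang -167.6 px [255. 159.]
tongue 79 [0.751 0.062 0.005] top 0.011 r 0.185 ang 3.1 px [250. 261.]
side0 deck [0.5633 0.0512 0.1389]
peg 58 [0.588 0.177 0.057] top 0.077 r 0.128 ang 78.8 px [232. 166.]
peg 59 [0.692 0.065 0.059] top 0.077 r 0.129 ang 6.3 px [283. 184.]
peg 60 [0.45  0.112 0.059] top 0.078 r 0.129 ang 151.8 px [188. 196.]
peg 61 [ 0.618 -0.068  0.061] top 0.077 r 0.131 ang -65.5 px [276. 230.]
peg 65 [ 0.468 -0.039  0.059] top 0.077 r 0.131 ang -136.5 px [212. 239.]
bot 260 [0.535 0.103 0.082] top 0.107 r 0.06 ang 118.8 px [220. 184.]
bot 146 [0.61  0.092 0.06 ] top 0.068 r 0.062 ang 41.5 px [250. 185.]
bot 285 [ 0.552 -0.003  0.069] top 0.117 r 0.055 ang -101.3 px [241. 216.]
bot 154 [0.619 0.017 0.06 ] top 0.068 r 0.066 ang -31.6 px [264. 205.]
bot 202 [0.498 0.038 0.071] top 0.087 r 0.066 ang -168.6 px [214. 209.]
tongue 266 [0.405 0.017 0.009] top 0.014 r 0.162 ang -167.9 px [183. 241.]
```

```bash
python3 -m jog '[[[-2.35,0,-2.6],[0,0,0],0],[[-2.35,0,-2.6],[0,0,0],0],[[-2.35,0,-2.6],[0,0,0],0],[[-2.35,0,-2.6],[0,0,0],0],[[-2.35,0,-2.6],[0,0,0],0],[[-2.35,0,-2.6],[0,0,0],0],[[-2.35,0,-2.6],[0,0,0],0],[[-2.35,0,-2.6],[0,0,0],0],[[-2.35,0,-2.6],[0,0,0],0],[[0,0,0],[0,0,0],0]]'
```

```text
time_s: 0.98
eef_pos: [0.3647, 0.2236, 0.2272]
eef_rot: [-0.592, 0.593, 0.384, -0.388]
wrist_force: [-0.8, 0.2, 0.3]
opening: 0.001
```

```bash
python3 -m jog '[[[-2.5,0,-2.9],[0,0,0],0],[[-2.5,0,-2.9],[0,0,0],0],[[-2.5,0,-2.9],[0,0,0],0],[[-2.5,0,-2.9],[0,0,0],0],[[-2.5,0,-2.9],[0,0,0],0],[[-2.5,0,-2.9],[0,0,0],0],[[-2.5,0,-2.9],[0,0,0],0],[[-2.5,0,-2.9],[0,0,0],0],[[0,0,0],[0,0.09,0],0],[[0,0,0],[0,0.09,0],0],[[0,0,0],[0,0.08,0],0],[[0,0,0],[0,0,0],0]]'
python3 - <<'E'
from h import *
c=snap('wrist','w1');print((-c['R'].T@c['t']).round(3))
E
```

```text
time_s: 1.98
eef_pos: [0.5002, -0.0626, 0.2251]
eef_rot: [0.64, -0.639, -0.301, 0.303]
wrist_force: [0.6, -0.5, 0.3]
opening: 0.001
[ 0.449 -0.02   0.368]
```

View pics/w1.png

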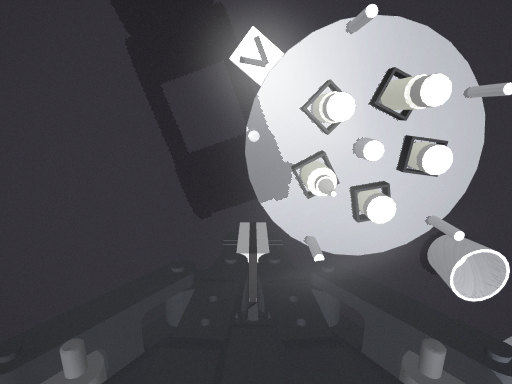

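The wrist view shows the pointed bottle at (325,187), the peg to push at (254,135), the hub at (370,150) and the tongue at (258,55). The shut fingers at (253,240) are clear of everything. Next I take refined measurements from this view.

```bash
cat >> h.py <<'E'
def meas(c):
    X=cloud(c);Z=X[...,2];F=c['frame'].astype(int);C0=np.array([.5655,.0515])
    d=np.hypot(X[...,0]-C0[0],X[...,1]-C0[1])
    def blobs(m,n):
        k,l,s,ce=cv2.connectedComponentsWithStats(m.astype(np.uint8)); return [X[l==i] for i in range(1,k) if s[i,4]>n]
    hub=[q for q in blobs((abs(Z-.054)<.006)&(d<.02),10)]
    C=max(hub,key=len)[:,:2].mean(0) if hub else C0
    print('hub',C.round(4))
    A=lambda g:np.degrees(np.arctan2(*(g[:2]-C)[::-1])).round(1)
    for q in blobs((Z>.066)&(Z<.08)&(d>.11)&(d<.15),4): g=q.mean(0);print('peg',len(q),g.round(4),np.hypot(*(g[:2]-C)).round(4),A(g))
    for q in blobs((Z>.095)&(Z<.125)&(d<.095),5):
        g=q[q[:,2]>q[:,2].max()-.008].mean(0);print('tall',len(q),g.round(4),np.hypot(*(g[:2]-C)).round(4),A(g))
    t=blobs((abs(Z-.008)<.007)&(d>.143)&(d<.195)&(X[...,0]<.5)&(F.min(-1)>130),40)
    for q in t:
        r=cv2.minAreaRect(q[:,:2].astype(np.float32));g=q.mean(0);print('tongue',len(q),r,A(np.array(r[0])),A(g))
E
python3 - <<'E'
from h import *
for n in('w1','scene0','side0'): print(n);meas(np.load(f'pics/{n}.npz'))
o=ctrl.get_obs();print(o['eef_pos'],o['q'].round(2))
E
```

```text
w1
hub [0.562  0.0531]
peg 196 [0.4496 0.1155 0.0725] 0.1285 151.0
peg 165 [0.5866 0.1789 0.072 ] 0.1282 79.0
peg 115 [ 0.4681 -0.0347  0.0733] 0.1285 -136.9
peg 138 [0.6903 0.0689 0.0721] 0.1293 7.0
peg 89 [ 0.6156 -0.0631  0.0719] 0.1279 -65.2
tall 950 [0.535  0.1115 0.1013] 0.0643 114.8
tall 139 [ 0.5497 -0.0102  0.1113] 0.0644 -101.0
tongue 1613 ((0.4042361378669739, 0.02089042030274868), (0.04508854076266289, 0.044078994542360306), 11.47408676147461) -168.5 -168.5
scene0
hub [0.5682 0.0524]
peg 14 [ 0.4715 -0.0365  0.072 ] 0.1314 -137.4
peg 17 [0.455  0.1146 0.0718] 0.1292 151.2
peg 20 [ 0.622  -0.0649  0.0722] 0.1291 -65.4
peg 19 [0.5913 0.1794 0.0715] 0.129 79.7
peg 21 [0.6953 0.0682 0.0718] 0.128 7.1
tall 22 [ 0.5545 -0.0118  0.1091] 0.0657 -102.1
tall 76 [0.5396 0.1104 0.1015] 0.0647 116.3
tongue 92 ((0.3984416425228119, 0.018767792731523514), (0.035651419311761856, 0.04629269242286682), 12.836260795593262) -168.8 -168.0
side0
hub [0.5627 0.0507]
peg 19 [0.5883 0.1785 0.0726] 0.1304 78.7
peg 22 [0.6917 0.0664 0.0728] 0.1299 6.9
peg 22 [0.4499 0.1131 0.073 ] 0.129 151.0
peg 27 [ 0.6188 -0.0671  0.073 ] 0.1304 -64.5
peg 25 [ 0.4691 -0.0373  0.073 ] 0.1285 -136.8
tall 94 [0.5364 0.1098 0.1031] 0.0648 114.0
tall 28 [ 0.5512 -0.0124  0.1132] 0.0641 -100.3
tongue 278 ((0.40306735038757324, 0.021460384130477905), (0.045505840331315994, 0.053763214498758316), 13.297744750976562) -169.6 -168.0
[ 0.50012476 -0.06243415  0.22510395] [-0.36  0.03  1.79 -0.    1.33 -1.25]
```

```bash
python3 -m jog '[[[0,2.9,0],[0,0,0],0],[[0,2.9,0],[0,0,0],0],[[0,2.9,0],[0,0,0],0],[[0,2.9,0],[0,0,0],0],[[0,2.9,0],[0,0,0],0],[[0,2.7,0],[0,0,0],0],[[0,0,0],[0,0,0],0],[[0,0,0.7],[0,0,0],0],[[0,0,0.7],[0,0,0],0],[[0,0,0.4],[0,0,0],0],[[0,0,0],[0,0,0],0]]'
python3 - <<'E'
from h import *
from scipy.spatial.transform import Rotation as R
o=ctrl.get_obs();p=o['eef_pos'][:2]-[.562,.0531];q=o['eef_rot'];M=R.from_quat([*q[1:],q[0]]).as_matrix()
print(o['eef_pos'],np.hypot(*p),np.degrees(np.arctan2(p[1],p[0])),M.round(3),np.degrees(np.arctan2(M[1,2],M[0,2])))
c=snap('wrist','w2');meas(c)
E
```

```text
time_s: 2.95
eef_pos: [0.4886, -0.0454, 0.053]
eef_rot: [-0.632, 0.635, 0.316, -0.312]
wrist_force: [0.2, 0.8, -0.5]
opening: -0.004
[ 0.48857846 -0.04535972  0.05301393] 0.12282116400345504 -126.7119395502348 [[ 0.606  0.007 -0.796]
 [ 0.796 -0.002  0.606]
 [ 0.003 -1.    -0.006]] 142.73059714590946
hub [0.5608 0.0527]
peg 616 [ 0.4674 -0.0342  0.0727] 0.1276 -137.1
peg 758 [ 0.4808 -0.039   0.0734] 0.1218 -131.1
tall 3202 [ 0.5032 -0.0102  0.1217] 0.0853 -132.5
tongue 4560 ((0.4045822024345398, 0.02083778567612171), (0.04559648409485817, 0.04407984018325806), 11.726900100708008) -168.5 -168.0
```

View pics/w2.png

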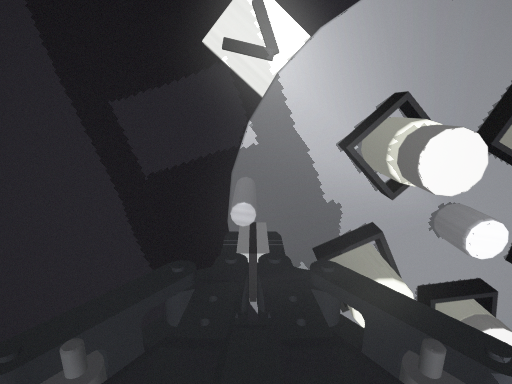

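```bash
cat >> h.py <<'E'
def st():
    from scipy.spatial.transform import Rotation as R
    o=ctrl.get_obs();p=o['eef_pos'][:2]-[.562,.0531];q=o['eef_rot'];M=R.from_quat([*q[1:],q[0]]).as_matrix()
    a=np.degrees(np.arctan2(p[1],p[0]))%360
    print('t',o['time_s'],'z',o['eef_pos'][2].round(4),'r',np.hypot(*p).round(4),'phi',a.round(1),'zdir-tangent',(np.degrees(np.arctan2(M[1,2],M[0,2]))-a+90).round(1),'tilt',M[:2,1].round(3),'F',o['wrist_force'].round(1))
E
python3 -m jog '[[[-0.8,0,0],[0,0,0],0],[[0,0,0],[0,0,0],0],[[0,0,0.2],[0,0,0],0],[[0,0,0.3],[0,0.02,0],0],[[0.005,0,0.3],[0,0.025,0],0],[[0.005,0,0.4],[0,0.03,0],0],[[0.008,0,0.46],[0,0.035,0],0],[[0.008,0,0.46],[0,0.035,0],0],[[0.008,0,0.46],[0,0.035,0],0],[[0.008,0,0.46],[0,0.035,0],0]]'
python3 - <<'E'
from h import *
st();c=snap('wrist','w3');meas(c)
E
```

```text
time_s: 3.83
eef_pos: [0.4654, -0.0346, 0.0582]
eef_rot: [-0.661, 0.671, 0.244, -0.233]
wrist_force: [-0.3, -0.5, -0.7]
opening: 0.003
t 3.8333 z 0.0582 r 0.1305 phi 222.2 zdir-tangent -2.9 tilt [ 0.02  -0.008] F [-0.3 -0.5 -0.7]
hub [0.5605 0.053 ]
peg 1181 [ 0.4569 -0.0228  0.0732] 0.1283 -143.8
tall 280 [0.4878 0.0022 0.122 ] 0.0887 -145.0
tall 8 [ 0.4983 -0.0151  0.1151] 0.0922 -132.4
tongue 4459 ((0.4042002856731415, 0.021747596561908722), (0.045344118028879166, 0.04522254690527916), 11.62312126159668) -168.7 -168.7
```

```bash
python3 -m jog '[[[0.02,0.1,0.46],[0.002,0.032,0.001],0],[[0.02,0.1,0.46],[0.002,0.032,0.001],0],[[0.02,0.1,0.46],[0.002,0.032,0.001],0],[[0.02,0.1,0.46],[0.002,0.032,0.001],0],[[0.02,0.1,0.46],[0.002,0.032,0.001],0],[[0.02,0.1,0.46],[0.002,0.032,0.001],0],[[0.02,0.1,0.46],[0.002,0.032,0.001],0],[[0.02,0.1,0.46],[0.002,0.032,0.001],0]]'
python3 - <<'E'
from h import *
st();c=snap('wrist','w4');meas(c)
E
```

```text
time_s: 4.55
eef_pos: [0.4489, -0.004, 0.0517]
eef_rot: [-0.69, 0.693, 0.15, -0.143]
wrist_force: [0.6, -1.3, 0.4]
opening: 0.0
t 4.55 z 0.0517 r 0.1267 phi 206.8 zdir-tangent -2.9 tilt [ 0.01  -0.002] F [ 0.6 -1.3  0.4]
hub [0.5598 0.0534]
peg 1338 [0.4424 0.0088 0.0733] 0.1256 -159.2
tall 1539 [0.4805 0.0215 0.1222] 0.0855 -158.0
tall 125 [0.484  0.0049 0.111 ] 0.09 -147.4
tongue 3978 ((0.40434712171554565, 0.0211443230509758), (0.04540535807609558, 0.044215135276317596), 11.410823822021484) -168.3 -168.6
```

View pics/w4.png

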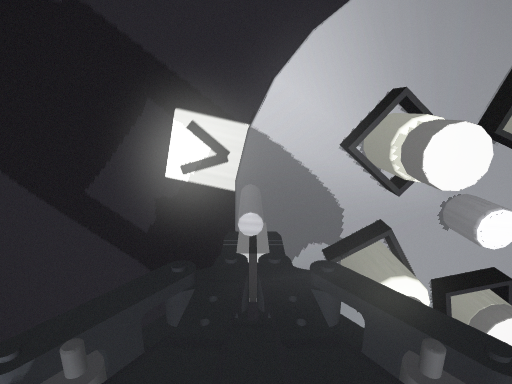

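The peg, at (250,225), bears on the middle of the shut fingers, and the turntable is turning with it. I carry on along the arc.

```bash
python3 -m jog '[[[-0.02,0,0.46],[0.001,0.034,0.001],0],[[-0.02,0,0.46],[0.001,0.034,0.001],0],[[-0.02,0,0.46],[0.001,0.034,0.001],0],[[-0.02,0,0.46],[0.001,0.034,0.001],0],[[-0.02,0,0.46],[0.001,0.034,0.001],0],[[-0.02,0,0.46],[0.001,0.034,0.001],0],[[-0.02,0,0.46],[0.001,0.034,0.001],0],[[-0.02,0,0.46],[0.001,0.034,0.001],0],[[-0.02,0,0.46],[0.001,0.034,0.001],0],[[-0.02,0,0.46],[0.001,0.034,0.001],0]]'
python3 -c "
from h import *
st()"
```

```text
time_s: 5.43
eef_pos: [0.4361, 0.0388, 0.052]
eef_rot: [0.708, -0.706, -0.024, 0.024]
wrist_force: [0.0, -1.2, -0.7]
opening: 0.001
t 5.4333 z 0.052 r 0.1267 phi 186.5 zdir-tangent -2.6 tilt [0.    0.003] F [ 0.  -1.2 -0.7]
```

```bash
python3 -m jog '[[[-0.02,0,0.46],[0,0.034,0],0],[[-0.02,0,0.46],[0,0.034,0],0],[[-0.02,0,0.46],[0,0.034,0],0],[[-0.02,0,0.46],[0,0.034,0],0],[[-0.02,0,0.46],[0,0.034,0],0],[[-0.02,0,0.46],[0,0.034,0],0],[[-0.02,0,0.46],[0,0.034,0],0],[[-0.01,0,0.3],[0,0.022,0],0],[[0,0,0.2],[0,0.015,0],0],[[0,0,0],[0,0,0],0]]'
python3 - <<'E'
from h import *
st()
for n in('scene','side'): print(n);meas(snap(n,n+'5'))
E
```

```text
time_s: 6.27
eef_pos: [0.4374, 0.0755, 0.0523]
eef_rot: [0.703, -0.703, 0.076, -0.076]
wrist_force: [-0.5, -0.2, 0.2]
opening: 0.002
t 6.2667 z 0.0523 r 0.1266 phi 169.8 zdir-tangent -2.1 tilt [0.001 0.001] F [-0.5 -0.2  0.2]
scene
hub [0.5672 0.0518]
peg 47 [0.4465 0.0814 0.072 ] 0.1242 166.2
peg 17 [ 0.4899 -0.0529  0.0708] 0.1302 -126.4
peg 20 [0.567  0.1821 0.0719] 0.1302 90.1
peg 18 [ 0.6436 -0.0521  0.0722] 0.129 -53.7
peg 22 [0.6901 0.0928 0.0711] 0.1295 18.5
tall 21 [0.5039 0.0318 0.109 ] 0.0664 -162.5
tall 83 [0.6042 0.1049 0.1008] 0.0647 55.1
tongue 75 ((0.39980238676071167, 0.018589820712804794), (0.03383713588118553, 0.04438005015254021), 8.753772735595703) -168.8 -168.2
side
hub [0.5632 0.0509]
peg 21 [0.5628 0.1801 0.0733] 0.1293 90.2
peg 21 [0.6863 0.0912 0.0727] 0.1296 18.1
peg 42 [0.437  0.0668 0.0733] 0.1272 172.8
peg 23 [ 0.6397 -0.0541  0.0734] 0.1299 -53.9
peg 28 [ 0.4877 -0.055   0.0723] 0.13 -125.5
tall 87 [0.6013 0.1039 0.1032] 0.0653 54.3
tall 14 [0.4745 0.0548 0.1218] 0.0887 177.5
tall 31 [0.5026 0.031  0.1129] 0.0637 -161.8
tongue 230 ((0.4032633304595947, 0.02081366255879402), (0.04621712490916252, 0.05116172134876251), 11.542823791503906) -169.4 -167.8
```

View pics/side5.png

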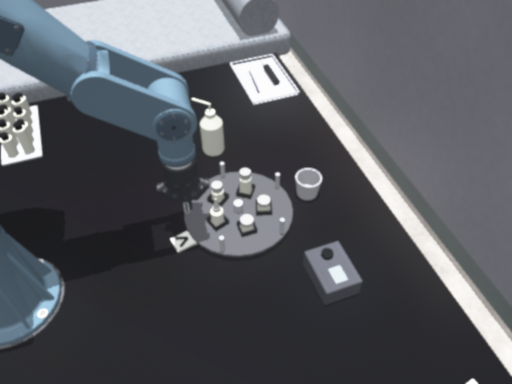

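```bash
python3 -m jog '[[[-0.01,0,0.35],[0,0.027,0],0],[[-0.01,0,0.35],[0,0.027,0],0],[[-0.01,0,0.35],[0,0.027,0],0],[[0,0,0.2],[0,0.016,0],0],[[0,0,0.1],[0,0.008,0],0],[[0,0,0],[0,0,0],0]]'
python3 - <<'E'
from h import *
st()
for n in('scene','side'): print(n);meas(snap(n,n+'6'))
E
```

```text
time_s: 6.87
eef_pos: [0.4403, 0.0873, 0.0522]
eef_rot: [0.698, -0.698, 0.113, -0.113]
wrist_force: [0.4, 0.2, 0.1]
opening: -0.002
t 6.8667 z 0.0522 r 0.1265 phi 164.3 zdir-tangent -2.7 tilt [-0.001  0.   ] F [0.4 0.2 0.1]
scene
hub [0.5679 0.0527]
peg 47 [0.4507 0.0925 0.0731] 0.1237 161.2
peg 15 [ 0.4812 -0.0459  0.0716] 0.1313 -131.3
peg 17 [0.5783 0.1812 0.0722] 0.1289 85.4
peg 17 [ 0.6334 -0.0586  0.072 ] 0.1292 -59.5
peg 22 [0.6933 0.0812 0.0718] 0.1286 12.8
tall 10 [0.4864 0.0834 0.1227] 0.0871 159.4
tall 20 [0.5025 0.0373 0.1093] 0.0672 -166.7
tall 84 [0.6089 0.101  0.1004] 0.0633 49.7
tongue 73 ((0.39765602350234985, 0.01775539666414261), (0.0346948578953743, 0.046364180743694305), 15.576114654541016) -168.4 -167.4
side
hub [0.563  0.0509]
peg 18 [0.5747 0.1794 0.0731] 0.1291 84.8
peg 20 [0.6899 0.0795 0.0737] 0.1301 12.7
peg 47 [0.4396 0.0797 0.072 ] 0.1267 166.8
peg 24 [ 0.6298 -0.0602  0.0725] 0.1296 -58.9
peg 26 [ 0.4786 -0.0475  0.0731] 0.1296 -130.6
tall 89 [0.6065 0.1007 0.1032] 0.0662 48.8
tall 12 [0.4754 0.0638 0.121 ] 0.0885 171.6
tall 28 [0.5003 0.036  0.1162] 0.0644 -166.6
tongue 245 ((0.40327268838882446, 0.02119377814233303), (0.045677345246076584, 0.05342349037528038), 9.612163543701172) -169.5 -167.8
```

```bash
python3 -m jog '[[[0,0,0.15],[0,0.012,0],0],[[0,0,0.13],[0,0.01,0],0],[[0,0,0],[0,0,0],0],[[0,0,-0.8],[0,0,0],0],[[0,0,-0.9],[0,0,0],0],[[0,-1,0],[0,0,0],0],[[0,-2.5,0],[0,0,0],0],[[0,-3.5,0],[0,0,0],0],[[0,-3.5,0],[0,0,0],0],[[0,-3.5,0],[0,0,0],0],[[0,-3.5,0],[0,0,0],0],[[0,0,0],[0,0,0],0]]'
python3 - <<'E'
from h import *
st()
for n in('wrist','side','scene'): print(n);meas(snap(n,n+'7'))
E
```

```text
time_s: 7.97
eef_pos: [0.4314, 0.0701, 0.2366]
eef_rot: [-0.696, 0.696, -0.124, 0.12]
wrist_force: [1.3, 0.2, 1.2]
opening: -0.006
t 7.9667 z 0.2366 r 0.1317 phi 172.6 zdir-tangent -12.5 tilt [-0.006  0.001] F [1.3 0.2 1.2]
wrist
hub [0.5625 0.0548]
peg 180 [0.5763 0.1827 0.0725] 0.1286 83.8
peg 186 [0.6888 0.0808 0.0721] 0.129 11.7
peg 103 [0.4452 0.1076 0.0733] 0.1286 155.8
peg 125 [ 0.6269 -0.0574  0.072 ] 0.1294 -60.1
peg 100 [ 0.4761 -0.0407  0.072 ] 0.1288 -132.1
tall 890 [0.6058 0.1024 0.1012] 0.0644 47.7
tall 128 [0.4993 0.0417 0.1115] 0.0645 -168.3
tongue 833 ((0.4042762517929077, 0.021044470369815826), (0.04506153240799904, 0.04420530050992966), 11.297898292541504) -168.0 -168.6
side
hub [0.5629 0.0502]
peg 22 [0.5775 0.1793 0.0724] 0.1299 83.6
peg 22 [0.6905 0.0771 0.0726] 0.1303 11.9
peg 21 [0.4452 0.1043 0.0727] 0.1295 155.3
peg 24 [ 0.6279 -0.0623  0.0734] 0.1299 -60.0
peg 27 [ 0.4766 -0.0458  0.0731] 0.1292 -132.0
tall 87 [0.6072 0.0988 0.1029] 0.0657 47.7
tall 32 [0.4997 0.0384 0.1121] 0.0644 -169.4
tongue 236 ((0.40363460779190063, 0.020509662106633186), (0.045324500650167465, 0.04985953867435455), 13.238912582397461) -169.4 -168.2
scene
hub [0.5669 0.0521]
peg 18 [0.448  0.1057 0.0709] 0.1304 155.7
peg 18 [ 0.4805 -0.0432  0.0717] 0.1286 -132.2
peg 18 [0.5802 0.1812 0.0713] 0.1298 84.1
peg 18 [ 0.6308 -0.0605  0.0714] 0.1295 -60.4
peg 23 [0.694  0.0781 0.072 ] 0.1298 11.6
tall 23 [0.5037 0.0393 0.1123] 0.0644 -168.5
tall 88 [0.6101 0.1004 0.1007] 0.0649 48.1
tongue 69 ((0.397754430770874, 0.016837311908602715), (0.0330466665327549, 0.04292028024792671), 13.106886863708496) -168.2 -167.7
```

View pics/wrist7.png

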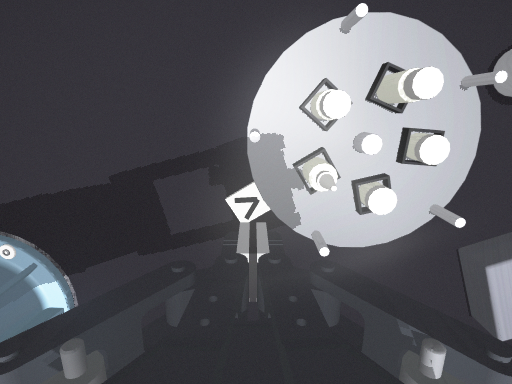

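The wrist view shows the pointed bottle (tip at about (333,187)) in the well behind the tongue at (248,202). All bottles stand in their wells and the gripper is well clear, so I hand in.

```bash
python3 -c "
from bench import ctrl
print(ctrl.get_obs()['dq'].round(3)); print(ctrl.hand_in())"
```

```text
[ 0.004  0.034  0.036 -0.001 -0.005  0.   ]
the job is handed in; nothing more can be done
None
```

I turned the carousel about 67° clockwise by pushing a single peg with the shut fingers, along an arc at about 24°/s. I then backed off, raised the tool to 0.24 m and handed in at about 8 s.

**Alignment:** the spout bottle's well ended at −168.2°. The tongue measured −168.0 to −168.6° in the wrist view, so they line up to within about half a degree. The spout tip itself read −168.3° (wrist), −168.5° (scene) and −169.4° (side).

**Disagreements:** the side and scene cameras put the tongue anywhere from −167.7° to −169.4°. Hub position differed by up to about 5 mm between cameras. I relied mainly on the wrist view.

**Contact:** wrist force readings stayed within about 1.5 N, and the gripper was clear of everything at the end. In the last wrist picture all five bottles and jars still stood in their wells. I saw no sign that the wash bottle, power box or cup had moved, but I did not measure them again.

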